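# Load the amber bottles into the dry-bath blocks that fit them

## Task

Four aluminium heating blocks, each with one bore of a different width, and four amber bottles of different sizes stand mixed on the bench. Stand each amber bottle upright in the block whose bore fits its size, seated on the bottom of the bore and let go; set them down rather than dropping them, and do not tip any over. Leave the steel cup, the tin and everything else on the bench where they are.

Things in the scene. Friction and masses are not known exactly. Their poses are not given: they have to be found in the camera images.
- bottle_22: the smallest of four round amber (dark brown) bottles with a pale label and a black screw cap, 22 mm in diameter, 70 mm tall; straight up to 44 mm height, then a shoulder and a narrower black cap. Loose, standing upright. Origin at the centre of its underside, z up along its axis.
- bottle_34: the second smallest of four round amber (dark brown) bottles with a pale label and a black screw cap, 34 mm in diameter, 75 mm tall; straight up to 49 mm height, then a shoulder and a narrower black cap. Loose, standing upright. Origin at the centre of its underside, z up along its axis.
- bottle_46: the second largest of four round amber (dark brown) bottles with a pale label and a black screw cap, 46 mm in diameter, 80 mm tall; straight up to 54 mm height, then a shoulder and a narrower black cap. Loose, standing upright. Origin at the centre of its underside, z up along its axis.
- bottle_58: the largest of four round amber (dark brown) bottles with a pale label and a black screw cap, 58 mm in diameter, 86 mm tall; straight up to 60 mm height, then a shoulder and a narrower black cap. Loose, standing upright. Origin at the centre of its underside, z up along its axis.
- block_22: bare aluminium block, 90 x 90 x 30 mm, fixed, with one round blind bore 30 mm wide in the middle of its top, the smallest of the four (outsides alike), for the 22 mm bottle, 4 mm to spare all round. Mouth flared by 4 mm; bore floor 20 mm below the top, 10 mm above the bench. Origin at the centre of the underside, on the bore's axis; z up, x and y along its sides.
- block_34: bare aluminium block, 90 x 90 x 30 mm, fixed, with one round blind bore 42 mm wide in the middle of its top, the second smallest of the four (outsides alike), for the 34 mm bottle, 4 mm to spare all round. Mouth flared by 4 mm; bore floor 20 mm below the top, 10 mm above the bench. Origin at the centre of the underside, on the bore's axis; z up, x and y along its sides.
- block_46: bare aluminium block, 90 x 90 x 30 mm, fixed, with one round blind bore 54 mm wide in the middle of its top, the second largest of the four (outsides alike), for the 46 mm bottle, 4 mm to spare all round. Mouth flared by 4 mm; bore floor 20 mm below the top, 10 mm above the bench. Origin at the centre of the underside, on the bore's axis; z up, x and y along its sides.
- block_58: bare aluminium block, 90 x 90 x 30 mm, fixed, with one round blind bore 66 mm wide in the middle of its top, the largest of the four (outsides alike), for the 58 mm bottle, 4 mm to spare all round. Mouth flared by 4 mm; bore floor 20 mm below the top, 10 mm above the bench. Origin at the centre of the underside, on the bore's axis; z up, x and y along its sides.
- cup: open pale steel cup, 33 mm in diameter, 64 mm tall, standing loose; not part of the job, to be left alone. Origin at the centre of its underside.
- tin: open round pale tin of cotton swabs, 61 mm in diameter, 35 mm tall, standing loose; not part of the job, to be left alone. Origin at the centre of its underside.

How it is judged:
By the outcome, as a careful person would: the job done as asked, in the order asked, and still so for the second after the job is handed in, with the robot touching nothing.
It also fails if it takes over 96 s, if anything falls off the work surface, if the arm or the gripper's body presses on something with over 40 N, if the wrist force passes 120 N, or if a joint passes its speed limit or range.

## Robot

A 7-joint arm with a two-finger parallel gripper is mounted at the origin on a cart in front of the work surface, level with it; the furniture and walls round the work are solid. World frame = base frame: x ahead of the robot, y to its left, z up, the work surface at z = 0. Lengths are in m, angles in rad, forces in N, time in s.
With the tool pointing down it reaches from about 0.425 to 0.875 m from the base axis. Payload 8.4 kg.
Tool frame: the origin (TCP) lies on the front face of the gripper's body, between the roots of the fingers; the fingertips stand 73 mm ahead of it and the grasp point (between the pads) lies env.grip_point_offset ahead of it (env.grip_point_offset is the distance from the TCP to the grasp point, in m); z points along the fingers, y is the direction in which the jaws open and shut (so a half turn about z gives the same grasp; the last joint's range is limited). The gripper opens to 85 mm and grips with 20 to 120 N. Pads are 22 mm wide; open, the fingers measure 114 mm over their backs; the gripper's body (76 mm by 85 mm) begins 54 mm behind the grasp point. The pads swing forward as they close: fully open they stand 13 mm farther back than shut.
Start: joints at [1.236, 0.333, 0.04, 1.465, -0.013, 1.343, -0.059], TCP at [0.152, -0.632, 0.304] pointing down, gripper open.
Joint ranges: [-2.58, 2.58], [-0.38, 2.09], [-1.3, 1.39], [0.25, 2.4], [-1.5, 4.64], [0.08, 2.09], [-2.65, 2.65]. Speed limits (rad/s): [2.22, 2.22, 2.79, 2.79, 3.14, 3.14, 3.14].

## Interface

Orientations are given as a 3x3 rotation matrix whose columns are the frame's x, y, z axes.
In Python, from rig import env, viewer gives the robot as it stands.
- The arm moves only by the shell command python3 -m inch 'ROWS' [FORCE]. ROWS is JSON, a list of rows, each a list of 3 entries, a list of its own where there are three numbers: the turn, a rotation vector about the tool's x, y, z in degrees, then the shift along the tool's x, y, z in cm, then the opening, from 0 (shut) to 1 (fully open). In form: [[[ax, ay, az], [x, y, z], jaw], ...]. A call has 1 to 8 rows; each row shifts and turns the commanded pose from where the row before left it, along the tool's axes as they then stand; what a row does not reach is not made up. A row lasts 1/12 s, in which the tool goes at most 41.7 mm and 7.16 degrees, less where a joint would pass 70% of its speed; a pose out of reach is approached as far as the arm can. A call is refused whole if a number of a shift passes 4.17 or a number of a turn 7.16, either way. A call with a gripper value outside its range is refused whole. The fingers move at their own pace and stop on an object; FORCE is the grip in N (left out, the last holds). Time passes only in rows, so rows that do not move let the fingers close. It gives the time, the measured TCP pose, the force and the opening at its end, in the units of the state.
- env.read_state(): the state, without advancing time (a new reading comes with each control period).
- viewer.capture(name): name is "scene" or "top" or "wrist"; returns a dict with "color" (384x512x3 uint8, red, green, blue), "K" (3x3 intrinsics, pixels), "world_from_camera" (4x4, takes a point from camera to world coordinates). Camera axes: x right, y up, looking along -z (the intrinsics and any distortion apply to the point x, -y, -z); pixel columns grow to the right and rows downward; lengths in m; the calibration is good to about 2 mm. A picture is of the moment at which its call begins. There is no depth.
- env.hand_in(): hands the job in, once; it reports no verdict.
The state is a dict: "clock": time; "qpos": joint angles; "joint_velocities": joint speeds; "joint_torque": joint torques, N m; "eef_pos": TCP position; "tool_rot": TCP orientation; "force": force on the tool from outside, world axes, zero at the start; "torque": the same for the moment, N m; "width": finger opening in m.
Only numpy, scipy, OpenCV 4.12 (cv2) and the standard library are available. Lean on these libraries where they do the work, as an engineer would, in place of code of your own. Each camera call takes 0.05 s, during which the arm holds its last target. There are 200 camera calls.

## Working session

There is one attempt and no reset: what is moved stays moved. The work goes in short steps, Python scripts to look and compute and a shell command to move; the robot and the scene stay as the last step left them, time stands still between calls to the robot, and variables do not carry over. Pictures are saved under pics/ and viewed, about 12 in all and at most 16, crops included, and the job is handed in when it is done.

```bash
ls; mkdir -p pics
python3 - <<'E'
from rig import env, viewer
import cv2, numpy as np
s=env.read_state()
print(s, env.grip_point_offset)
ims=[]
for n in ("scene","top"):
    c=viewer.capture(n); print(n,c["K"].tolist(),np.round(c["world_from_camera"],4).tolist(),[k for k in c])
    cv2.imwrite(f"pics/{n}0.png",cv2.cvtColor(c["color"],cv2.COLOR_RGB2BGR))
E
```

```text
pics
{'clock': 0.0, 'qpos': array([ 1.23580906,  0.33389907,  0.03987573,  1.46628239, -0.01336884,
        1.34332241, -0.05848503]), 'joint_velocities': array([-0.00041216, -0.00010986,  0.0007824 ,  0.00037317,  0.00032612,
       -0.00054004, -0.00030002]), 'joint_torque': array([-4.37398812e-04, -6.58553195e+01,  1.36542253e+00, -4.05563021e+01,
        1.67396577e-02,  1.25716586e-02,  1.06417241e-05]), 'eef_pos': array([ 0.15173321, -0.63168211,  0.30302342]), 'tool_rot': array([[ 9.72330031e-01,  2.33610870e-01, -5.21100989e-04],
       [ 2.33611408e-01, -9.72328788e-01,  1.56112388e-03],
       [-1.41985985e-04, -1.63966277e-03, -9.99998646e-01]]), 'force': array([-0.64755179,  0.79233717,  0.04296894]), 'torque': array([-0.05156917, -0.01350843,  0.06915841]), 'width': 0.08544707371105864} 0.0539
scene [[465.93720261443843, 0.0, 256.3595356013212], [0.0, 465.93720261443843, 200.2075373773586], [0.0, 0.0, 1.0]] [[-0.5802, 0.3851, -0.7177, -0.3395], [-0.8145, -0.2764, 0.5102, 0.6085], [-0.0019, 0.8805, 0.474, 0.6251], [0.0, 0.0, 0.0, 1.0]] ['color', 'K', 'world_from_camera']
top [[498.37761911953413, 0.0, 255.56281455482178], [0.0, 498.37761911953413, 196.83409109780595], [0.0, 0.0, 1.0]] [[-0.0197, 0.9812, -0.1921, 0.2411], [-0.9997, -0.0217, -0.0081, -0.0033], [-0.0122, 0.1918, 0.9813, 1.4315], [0.0, 0.0, 0.0, 1.0]] ['color', 'K', 'world_from_camera']
```

View pics/scene0.png

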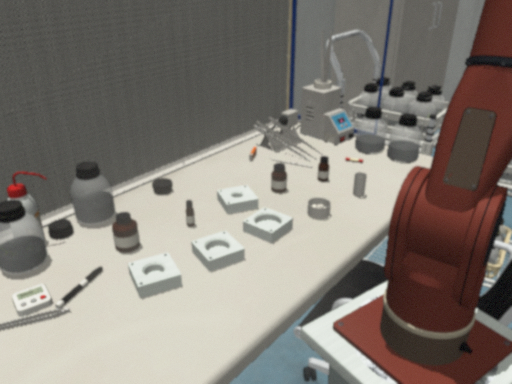

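View pics/top0.png

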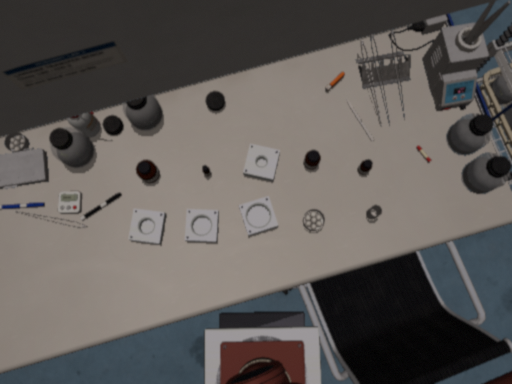

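```bash
cat > h.py <<'E'
import numpy as np, cv2
from rig import env, viewer
def cap(n,name=None):
    c=viewer.capture(n)
    if name: cv2.imwrite(f"pics/{name}.png",cv2.cvtColor(c["color"],cv2.COLOR_RGB2BGR))
    return c
def ray(c,uv,z):
    "pixel -> world point on plane at height z"
    K,T=c["K"],c["world_from_camera"]
    d=np.linalg.inv(K)@np.array([uv[0],uv[1],1.]); d=T[:3,:3]@(d*[1,-1,-1])
    return T[:3,3]+d*(z-T[2,3])/d[2]
def proj(c,p):
    T=c["world_from_camera"]; q=(T[:3,:3].T@(np.array(p)-T[:3,3]))*[1,-1,-1]
    q=c["K"]@q; return q[:2]/q[2]
def blobs(m,amin=20):
    n,l,st,ce=cv2.connectedComponentsWithStats(m.astype(np.uint8))
    return [(ce[i],st[i]) for i in range(1,n) if st[i][4]>=amin]
E
python3 - <<'E'
from h import *
c=cap("top"); g=cv2.cvtColor(c["color"],cv2.COLOR_RGB2GRAY); hsv=cv2.cvtColor(c["color"],cv2.COLOR_RGB2HSV)
print(g[245,230],g[215,133:162],g[227,130:166])
m=np.zeros_like(g); m[130:250,120:400]=1
for ce,st in blobs((g<75)&(m>0),15):
    print("dark",np.round(ce,1),st, np.round(ray(c,ce,.04),3))
for n,(u,v) in dict(A=(147,227),B=(201,226),C=(258,216),D=(262,162)).items(): print(n,np.round(ray(c,(u,v),.03),3))
cr=c["color"][140:250,120:390]; cv2.imwrite("pics/topcrop.png",cv2.cvtColor(cv2.resize(cr,None,fx=2.96,fy=2.96,interpolation=cv2.INTER_CUBIC),cv2.COLOR_RGB2BGR))
E
```

```text
141 [151 153 153 153 154 152 152 153 153 153 153 152 152 153 153 153 154 153
 153 153 153 153 153 154 153 153 145 117 113] [148 152 152 153 153 153 150 140 114  85  89 134 151 153 153 153 153 153
 153 153 153 153 151 146 140 148 153 154 154 153 153 138  90  57  85 127]
dark [144.4 130.6] [137 130  16   3  31] [0.718 0.33  0.04 ]
dark [311.7 160.2] [304 150  17  21 269] [ 0.617 -0.156  0.04 ]
dark [147.7 171.8] [136 160  24  25 428] [0.594 0.318 0.04 ]
dark [364.6 167.3] [358 160  14  16 166] [ 0.593 -0.306  0.04 ]
dark [206.3 171.3] [203 166   8  12  70] [0.591 0.148 0.04 ]
dark [257.9 177.4] [244 174  29   8  54] [0.57 0.   0.04]
dark [373.5 211.8] [367 205  14  14 107] [ 0.463 -0.323  0.04 ]
dark [162.7 229. ] [160 214   6  31  35] [0.427 0.272 0.04 ]
A [0.435 0.318 0.03 ]
B [0.435 0.165 0.03 ]
C [0.46  0.002 0.03 ]
D [ 0.618 -0.012  0.03 ]
```

View pics/topcrop.png

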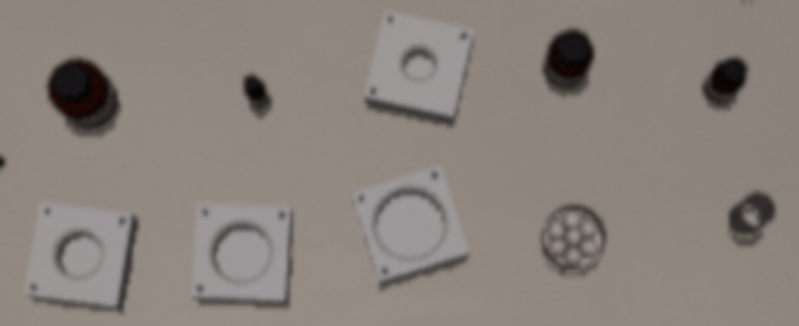

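```bash
python3 -m inch '[[[0,0,-6.95],[0,0,0],1],[[0,0,-6.95],[0,0,0],1],[[0,0,-6.95],[0,0,0],1],[[0,0,-6.95],[0,0,0],1],[[0,0,-6.95],[0,0,0],1],[[0,0,-6.95],[0,0,0],1],[[0,0,-6.95],[0,0,0],1],[[0,0,-6.95],[0,0,0],1]]' 40; python3 -m inch '[[[0,0,-6.95],[0,0,0],1],[[0,0,-6.95],[0,0,0],1],[[0,0,-6.95],[0,0,0],1],[[0,0,0],[0,0,0],1]]'
```

```text
clock: 0.82
eef_pos: [0.1518, -0.6319, 0.3035]
tool_rot: [[0.351, 0.936, -0.0], [0.936, -0.351, 0.001], [0.001, -0.0, -1.0]]
force: [-0.8, -0.1, 0.6]
width: 0.0851
clock: 1.15
eef_pos: [0.1517, -0.6319, 0.3035]
tool_rot: [[-0.005, 1.0, -0.0], [1.0, 0.005, 0.001], [0.001, -0.0, -1.0]]
force: [-0.1, 0.9, -0.2]
width: 0.0854
```

```bash
python3 -m inch '[[[0,0,0],[2.4,3.3,0],1],[[0,0,0],[2.4,3.3,0],1],[[0,0,0],[2.4,3.3,0],1],[[0,0,0],[2.4,3.3,0],1],[[0,0,0],[2.4,3.3,0],1],[[0,0,0],[2.4,3.3,0],1],[[0,0,0],[2.4,3.3,0],1],[[0,0,0],[2.4,3.3,0],1]]' ; python3 -m inch '[[[0,0,0],[2.4,3.3,0],1],[[0,0,0],[2.4,3.3,0],1],[[0,0,0],[2.4,3.3,0],1],[[0,0,0],[2.4,3.3,0],1],[[0,0,0],[2.4,3.3,0],1],[[0,0,0],[0,0,0],1],[[0,0,0],[0,0,0],1]]'
python3 - <<'E'
from h import *
c=cap("wrist","w1"); T=c["world_from_camera"]; print(np.round(T,3)); s=env.read_state(); print(s["eef_pos"],s["qpos"])
for n,p in dict(b34=(.593,-.306,.075),b0=(.593,-.306,0)).items(): print(n,proj(c,p))
E
```

```text
clock: 1.82
eef_pos: [0.4172, -0.4387, 0.304]
tool_rot: [[0.006, 1.0, -0.0], [1.0, -0.006, -0.0], [-0.0, -0.0, -1.0]]
force: [-0.4, -1.4, 0.1]
width: 0.0854
clock: 2.4
eef_pos: [0.5832, -0.317, 0.3033]
tool_rot: [[-0.001, 1.0, -0.0], [1.0, 0.001, 0.002], [0.002, -0.0, -1.0]]
force: [-0.4, -0.5, 0.6]
width: 0.0857
[[ 1.    -0.001 -0.     0.583]
 [ 0.002  0.948  0.317 -0.236]
 [-0.    -0.317  0.948  0.374]
 [ 0.     0.     0.     1.   ]]
[ 0.5816032  -0.31942603  0.30332644] [ 0.73647674  0.39396929 -0.40734151  1.40863072  0.15560603  1.37165755
  0.3240473 ]
b34 [263.38903671 165.32800348]
b0 [261.40582201 150.06871494]
```

View pics/w1.png

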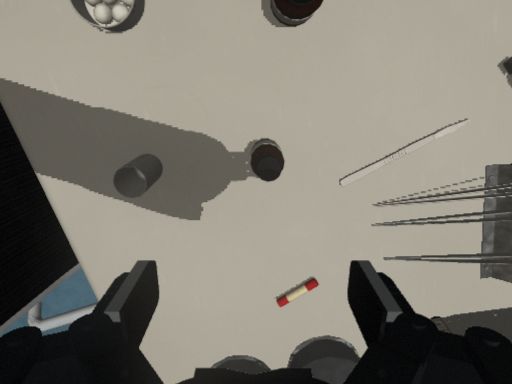

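```bash
cat >> h.py <<'E'
def findcap(c,p,h,r=45):
    "black cap near world guess p (xy); returns world xy at cap-top height h, from the cap's and the whole bottle's blobs"
    u,v=proj(c,(p[0],p[1],h)); u0,v0=int(u)-r,int(v)-r; u0=max(u0,0);v0=max(v0,0)
    im=c["color"][v0:v0+2*r,u0:u0+2*r].astype(int); out=[]
    R,G,B=im[...,0],im[...,1],im[...,2]
    for m in ((R<45)&(R-B<12),(R-B>=12)&(R<70)):
        b=max(blobs(m,20),key=lambda b:b[1][4],default=None)
        if b is None: out.append(None); continue
        x,y,w,hh,a=b[1]; uv=(u0+x+(w-1)/2,v0+y+(hh-1)/2)
        out.append((np.round(uv,1).tolist(),w,hh,a,np.round(ray(c,uv,h)[:2],4).tolist()))
    return out
E
python3 - <<'E'
from h import *
c=cap("wrist")
for o in findcap(c,(.593,-.306),.075): print(o)
cr=c["color"][125:205,220:310]; print(cr[38,::3].tolist())
print(env.read_state()["eef_pos"])
E
```

```text
([268.0, 159.5], np.int32(31), np.int32(36), np.int32(675), [0.5955, -0.3032])
([269.0, 154.0], np.int32(33), np.int32(23), np.int32(197), [0.5963, -0.2982])
[[96, 93, 85], [98, 94, 85], [97, 94, 85], [95, 93, 83], [97, 95, 84], [98, 95, 86], [96, 93, 84], [97, 94, 86], [99, 95, 86], [113, 109, 99], [98, 94, 86], [57, 53, 47], [37, 34, 29], [38, 37, 35], [42, 41, 38], [43, 40, 40], [40, 41, 38], [43, 41, 40], [43, 42, 40], [42, 41, 39], [44, 41, 40], [44, 38, 36], [159, 153, 139], [173, 166, 152], [173, 167, 153], [173, 167, 154], [174, 167, 153], [173, 167, 153], [173, 168, 153], [174, 168, 154]]
[ 0.58062893 -0.32082628  0.3034783 ]
```

```bash
python3 -m inch '[[[0,0,0],[1.5,1.5,0],1],[[0,0,0],[0,0,3],1],[[0,0,0],[0,0,4],1],[[0,0,0],[0,0,4],1],[[0,0,0],[0,0,4],1],[[0,0,0],[0,0,3],1],[[0,0,0],[0,0,0],1],[[0,0,0],[0,0,0],1]]'
python3 - <<'E'
from h import *
c=cap("wrist","w2")
for o in findcap(c,(.595,-.305),.075): print(o)
print(env.read_state()["eef_pos"])
E
```

```text
clock: 3.17
eef_pos: [0.5944, -0.3065, 0.1231]
tool_rot: [[0.004, 1.0, -0.003], [1.0, -0.004, 0.001], [0.001, -0.003, -1.0]]
force: [0.0, -0.4, 1.5]
width: 0.0855
([260.5, 286.0], np.int32(60), np.int32(67), np.int32(3079), [0.5976, -0.3042])
([260.0, 259.0], np.int32(67), np.int32(35), np.int32(1111), [0.5973, -0.2916])
[ 0.59592889 -0.3067307   0.12543987]
```

View pics/w2.png

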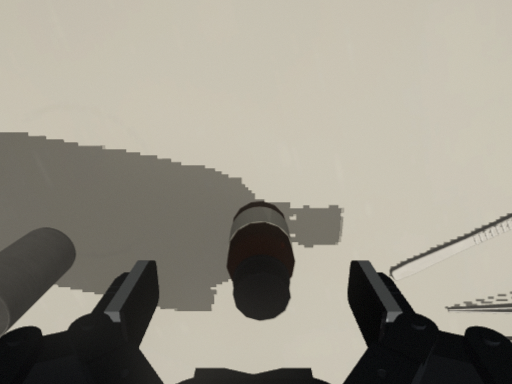

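```bash
python3 -m inch '[[[0,0,0],[0,0,1.5],1],[[0,0,0],[0,0,1.4],1],[[0,0,0],[0,0,0],1],[[0,0,0],[0,0,0],0],[[0,0,0],[0,0,0],0],[[0,0,0],[0,0,0],0],[[0,0,0],[0,0,0],0],[[0,0,0],[0,0,0],0]]' 40;  python3 -m inch '[[[0,0,0],[0,0,0],0],[[0,0,0],[0,0,0],0],[[0,0,0],[0,0,0],0],[[0,0,0],[0,0,0],0]]'
```

```text
clock: 3.88
eef_pos: [0.5965, -0.3055, 0.0958]
tool_rot: [[0.001, 1.0, 0.001], [1.0, -0.001, -0.001], [-0.001, 0.001, -1.0]]
force: [0.1, -0.3, 2.5]
width: 0.0326
clock: 4.22
eef_pos: [0.5965, -0.3055, 0.0958]
tool_rot: [[0.001, 1.0, 0.001], [1.0, -0.001, -0.001], [-0.001, 0.001, -1.0]]
force: [-0.6, 0.8, 5.3]
width: 0.0325
```

```bash
python3 -m inch '[[[0,0,0],[0,0,-2],0],[[0,0,0],[0,0,-4],0],[[0,0,0],[0,0,-4],0],[[0,0,0],[0,0,-4],0],[[0,0,0],[2,-0.5,0],0],[[0,0,0],[3.8,-1.1,0],0],[[0,0,0],[3.8,-1.1,0],0],[[0,0,0],[3.8,-1.1,0],0]]'; python3 -m inch '[[[0,0,0],[3.8,-1.1,0],0],[[0,0,0],[3.8,-1.1,0],0],[[0,0,0],[3.8,-1.1,0],0],[[0,0,0],[3.8,-1.1,0],0],[[0,0,0],[3.8,-1.1,0],0],[[0,0,0],[3.8,-1.1,0],0],[[0,0,0],[3.8,-1.1,0],0],[[0,0,0],[3.8,-1.1,0],0]]';python3 -m inch '[[[0,0,0],[3.8,-1.1,0],0],[[0,0,0],[3.8,-1.1,0],0],[[0,0,0],[3,-0.8,0],0],[[0,0,0],[1,0,0],0],[[0,0,0],[0,0,0],0],[[0,0,0],[0,0,0],0]]'
python3 - <<'E'
from h import *
c=cap("wrist","w3"); s=env.read_state(); print(s["eef_pos"],s["width"],s["qpos"])
print(proj(c,(.435,.318,.03)))
e=s["eef_pos"]; print(findcap(c,e[:2],e[2]-.021,70))
E
```

```text
clock: 4.88
eef_pos: [0.5573, -0.17, 0.2347]
tool_rot: [[0.002, 1.0, -0.0], [1.0, -0.002, 0.0], [0.0, -0.0, -1.0]]
force: [1.1, 1.2, 0.0]
width: 0.0327
clock: 5.55
eef_pos: [0.4693, 0.1343, 0.235]
tool_rot: [[0.001, 1.0, 0.0], [1.0, -0.001, -0.0], [-0.0, 0.0, -1.0]]
force: [1.2, 0.8, -0.8]
width: 0.0325
clock: 6.05
eef_pos: [0.4402, 0.2489, 0.2347]
tool_rot: [[-0.001, 1.0, -0.0], [1.0, 0.001, -0.0], [-0.0, -0.0, -1.0]]
force: [0.1, -0.6, -0.3]
width: 0.0325
[0.44058939 0.24792145 0.23461113] 0.032474533438334584 [ 0.14431948  0.16525697 -0.80402741  1.86721595  0.12956973  1.16309029
 -0.70577641]
[246.34117428 100.35255496]
[([252.5, 326.5], np.int32(140), np.int32(114), np.int32(11735), [0.4403, 0.2535]), ([252.5, 293.0], np.int32(78), np.int32(47), np.int32(2073), [0.4402, 0.2666])]
```

View pics/w3.png

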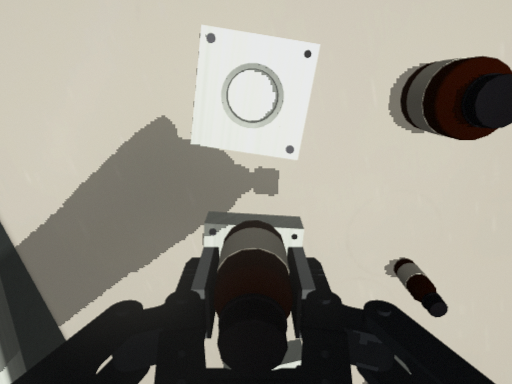

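```bash
cat >> h.py <<'E'
def findbore(c,p,r=75,thr=205):
    "largest hole in the bright top face near p: flare edge at z=.03; returns px, diameter mm, world xy"
    u,v=proj(c,(p[0],p[1],.03)); u0,v0=max(int(u)-r,0),max(int(v)-r,0)
    g=c["color"][v0:v0+2*r,u0:u0+2*r].min(2); m=(g>thr).astype(np.uint8)
    cs,hi=cv2.findContours(m,cv2.RETR_CCOMP,cv2.CHAIN_APPROX_NONE)
    hs=[k for k,h in zip(cs,hi[0]) if h[3]>=0 and len(k)>20]
    if not hs: return None
    (x,y),ax,_=cv2.fitEllipse(max(hs,key=cv2.contourArea)); uv=(x+u0,y+v0)
    a=ray(c,uv,.03); b=ray(c,(uv[0]+ax[0]/2+ax[1]/2,uv[1]),.03)
    return np.round(uv,1),np.round(np.linalg.norm(a-b)*1e3/2*1.0,1),np.round(a[:2],4)
E
python3 - <<'E'
from h import *
c=cap("wrist")
g=c["color"].min(2); print(g[96,195:315:4])
for t in (190,205,220): print(findbore(c,(.438,.318),thr=t))
print(findcap(c,(.594,.318),.086,50)); print(findcap(c,(.591,.148),.07,40)); print(env.read_state()["eef_pos"])
E
```

```text
[228 227 222 229 229 230 230 188 203 230 233 231 229 231 228 230 230 233
 233 233 144 171 219 231 231 232 232 233 232 188]
(array([252.4,  92.1]), np.float64(24.6), array([0.4404, 0.3232]))
(array([251.5,  93.5]), np.float64(25.7), array([0.4396, 0.3222]))
(array([251.3,  93.6]), np.float64(26.1), array([0.4395, 0.3221]))
[([485.5, 98.5], np.int32(52), np.int32(56), np.int32(2440), [0.5878, 0.3206]), ([477.5, 96.0], np.int32(68), np.int32(83), np.int32(2600), [0.5825, 0.3221])]
[([420.0, 326.5], np.int32(59), np.int32(46), np.int32(1408), [0.5843, 0.1318]), ([420.5, 286.5], np.int32(30), np.int32(28), np.int32(472), [0.5783, 0.1717])]
[0.44084316 0.24742262 0.23462805]
```

```bash
python3 -m inch '[[[0,0,0],[2,0,0],0],[[0,0,0],[3.5,-0.1,0],0],[[0,0,0],[1.9,0,0],0],[[0,0,0],[0,0,2],0],[[0,0,0],[0,0,3],0],[[0,0,0],[0,0,3],0],[[0,0,0],[0,0,0],0],[[0,0,0],[0,0,0],0]]'
python3 - <<'E'
from h import *
c=cap("wrist","w4"); s=env.read_state(); print(s["eef_pos"],s["force"])
print(proj(c,(.440,.322,.03)),findbore(c,(.438,.318),r=120))
E
```

```text
clock: 6.82
eef_pos: [0.4395, 0.3211, 0.1541]
tool_rot: [[0.002, 1.0, -0.003], [1.0, -0.002, -0.002], [-0.002, -0.003, -1.0]]
force: [-0.4, 0.4, -0.3]
width: 0.0326
[0.4401298  0.32213657 0.15574297] [-0.02389978  0.24386687  0.26253701]
[253.96556724 218.38669329] (array([200.2, 153.9]), np.float64(4.3), array([0.4082, 0.3633]))
```

View pics/w4.png

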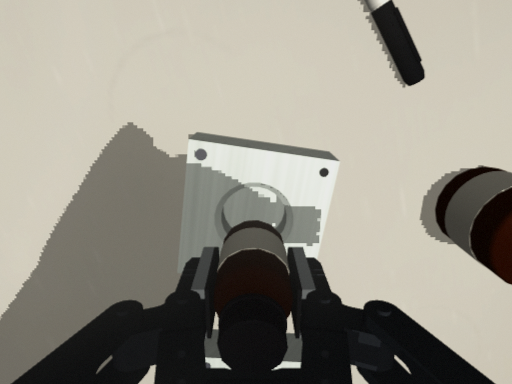

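```bash
python3 -m inch '[[[0,0,0],[0,0,2],0],[[0,0,0],[0,0,2],0],[[0,0,0],[0,0,0.5],0],[[0,0,0],[0,0,0.2],0],[[0,0,0],[0,0,0],0],[[0,0,0],[0,0,0],0]]'; python3 -m inch '[[[0,0,0],[0,0,0.15],0],[[0,0,0],[0,0,0.1],0],[[0,0,0],[0,0,0],0],[[0,0,0],[0,0,0],0]]'
```

```text
clock: 7.37
eef_pos: [0.4403, 0.3233, 0.1096]
tool_rot: [[0.001, 1.0, 0.002], [1.0, -0.001, 0.001], [0.001, 0.002, -1.0]]
force: [0.5, -0.4, -0.5]
width: 0.0324
clock: 7.7
eef_pos: [0.4397, 0.3229, 0.1058]
tool_rot: [[0.001, 1.0, 0.0], [1.0, -0.001, 0.0], [0.0, 0.0, -1.0]]
force: [0.1, 0.2, 1.4]
width: 0.0325
```

```bash
python3 -m inch '[[[0,0,0],[0,0,0.1],0],[[0,0,0],[0,0,0],0],[[0,0,0],[0,0,0],0.55],[[0,0,0],[0,0,0],0.75],[[0,0,0],[0,0,0],0.75],[[0,0,0],[0,0,0],0.75],[[0,0,0],[0,0,-1],0.75],[[0,0,0],[0,0,-3],0.75]]'; python3 -m inch '[[[0,0,0],[0,0,-4],1],[[0,0,0],[0,0,-4],1],[[0,0,0],[-1.3,3.5,0],1],[[0,0,0],[-1.3,3.5,0],1],[[0,0,0],[-1.3,3.5,0],1],[[0,0,0],[-1.3,3.5,0],1],[[0,0,0],[0,0,0],1],[[0,0,0],[0,0,0],1]]'
python3 - <<'E'
from h import *
c=cap("wrist","w5"); s=env.read_state(); print(s["eef_pos"],s["force"])
print(findcap(c,(.59,.318),.086,60)); print(findcap(c,(.44,.322),.085,50),proj(c,(.44,.322,.085)))
E
```

```text
clock: 8.37
eef_pos: [0.4379, 0.3213, 0.1419]
tool_rot: [[0.001, 1.0, -0.006], [1.0, -0.001, -0.003], [-0.003, -0.006, -1.0]]
force: [-0.2, -0.2, 0.4]
width: 0.0639
clock: 9.03
eef_pos: [0.5814, 0.2689, 0.2243]
tool_rot: [[0.005, 1.0, -0.001], [1.0, -0.005, 0.0], [0.0, -0.001, -1.0]]
force: [-0.7, 1.0, -0.3]
width: 0.0853
[0.57973144 0.27044384 0.22453683] [-0.58330863  0.35381134 -0.76184609]
[([277.0, 133.0], np.int32(55), np.int32(57), np.int32(2368), [0.5967, 0.3215]), ([275.0, 128.0], np.int32(81), np.int32(83), np.int32(2795), [0.5954, 0.3246])]
[([36.0, 135.0], np.int32(53), np.int32(41), np.int32(1643), [0.4456, 0.3207]), ([53.5, 130.5], np.int32(44), np.int32(48), np.int32(817), [0.4572, 0.3234])] [ 26.55993236 132.87553092]
```

View pics/w5.png

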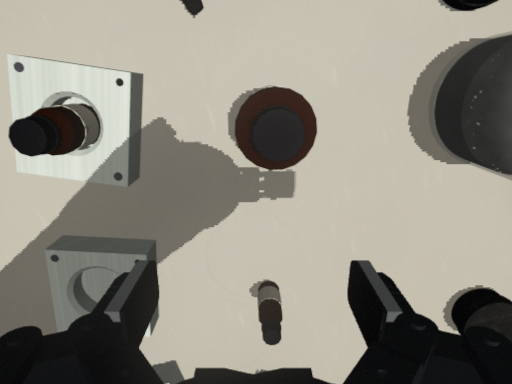

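```bash
python3 -m inch '[[[0,0,0],[2.5,0.8,0],1],[[0,0,0],[2.5,0.8,0],1],[[0,0,0],[0,0,2],1],[[0,0,0],[0,0,2],1],[[0,0,0],[0,0,0],1],[[0,0,0],[0,0,0],1]]'
python3 - <<'E'
from h import *
c=cap("wrist"); s=env.read_state(); print(s["eef_pos"],s["force"])
print(findcap(c,(.5965,.321),.086,80))
E
```

```text
clock: 9.58
eef_pos: [0.5942, 0.3211, 0.1843]
tool_rot: [[-0.001, 1.0, -0.002], [1.0, 0.001, -0.001], [-0.001, -0.002, -1.0]]
force: [-0.7, 0.0, 0.3]
width: 0.0855
[0.59489289 0.32118397 0.1854603 ] [-0.57707028  0.35838967  0.78233769]
[([259.0, 233.5], np.int32(61), np.int32(64), np.int32(3058), [0.5976, 0.3237]), ([258.5, 212.5], np.int32(90), np.int32(82), np.int32(3136), [0.5972, 0.3363])]
```

```bash
python3 -m inch '[[[0,0,0],[0.15,0.2,2],1],[[0,0,0],[0,0,3],1],[[0,0,0],[0,0,2],1],[[0,0,0],[0,0,1],1],[[0,0,0],[0,0,0.5],1],[[0,0,0],[0,0,0],1],[[0,0,0],[0,0,0],0],[[0,0,0],[0,0,0],0]]' 50; python3 -m inch '[[[0,0,0],[0,0,0],0],[[0,0,0],[0,0,0],0],[[0,0,0],[0,0,0],0],[[0,0,0],[0,0,0],0],[[0,0,0],[0,0,0],0],[[0,0,0],[0,0,0],0]]'
```

```text
clock: 10.3
eef_pos: [0.5983, 0.3228, 0.1013]
tool_rot: [[0.001, 1.0, 0.002], [1.0, -0.001, 0.001], [0.001, 0.002, -1.0]]
force: [1.2, -0.4, 0.2]
width: 0.0638
clock: 10.8
eef_pos: [0.5983, 0.3228, 0.1017]
tool_rot: [[0.001, 1.0, 0.003], [1.0, -0.001, 0.001], [0.001, 0.003, -1.0]]
force: [-0.3, -0.8, 6.1]
width: 0.0565
```

```bash
python3 -m inch '[[[0,0,0],[0,0,-1],0],[[0,0,0],[0,0,-4],0],[[0,0,0],[0,0,-4],0],[[0,0,0],[0,0,-4],0],[[0,0,0],[-2,-0.7,0],0],[[0,0,0],[-3.8,-1.3,0],0],[[0,0,0],[-3.8,-1.3,0],0],[[0,0,0],[-3.8,-1.3,0],0]]'; python3 -m inch '[[[0,0,0],[-3.8,-1.3,0],0],[[0,0,0],[-3.8,-1.3,0],0],[[0,0,0],[-3.8,-1.3,0],0],[[0,0,0],[-3.8,-1.3,0],0],[[0,0,0],[-3.8,-1.3,0],0],[[0,0,0],[-3.8,-1.3,0],0],[[0,0,0],[-2,-0.7,0],0],[[0,0,0],[0,0,0],0]]';python3 -m inch '[[[0,0,0],[0,0,0],0],[[0,0,0],[0,0,0],0]]'
python3 - <<'E'
from h import *
c=cap("wrist","w6"); s=env.read_state(); print(s["eef_pos"],s["width"])
print(findbore(c,(.46,.002),r=95)); print(findbore(c,(.435,.165),r=95)); print(findbore(c,(.618,-.012),r=95))
print(findcap(c,(.591,.148),.07,40))
E
```

```text
clock: 11.47
eef_pos: [0.5505, 0.1872, 0.2303]
tool_rot: [[-0.0, 1.0, 0.001], [1.0, 0.0, 0.0], [0.0, 0.001, -1.0]]
force: [0.7, -0.1, -1.0]
width: 0.0565
clock: 12.13
eef_pos: [0.4645, -0.0649, 0.2302]
tool_rot: [[0.008, 1.0, -0.0], [1.0, -0.008, -0.003], [-0.003, -0.0, -1.0]]
force: [0.9, -0.6, -2.0]
width: 0.0566
clock: 12.3
eef_pos: [0.4665, -0.0589, 0.2302]
tool_rot: [[0.0, 1.0, 0.001], [1.0, -0.0, -0.0], [-0.0, 0.001, -1.0]]
force: [0.5, 0.4, -1.9]
width: 0.0571
[ 0.46662026 -0.05846659  0.23003739] 0.0565217910765633
(array([249. , 106.9]), np.float64(36.3), array([0.4638, 0.0054]))
(array([249. , 106.9]), np.float64(36.3), array([0.4638, 0.0054]))
(array([448. , 124.8]), np.float64(18.0), array([ 0.6233, -0.0083]))
[None, None]
```

View pics/w6.png

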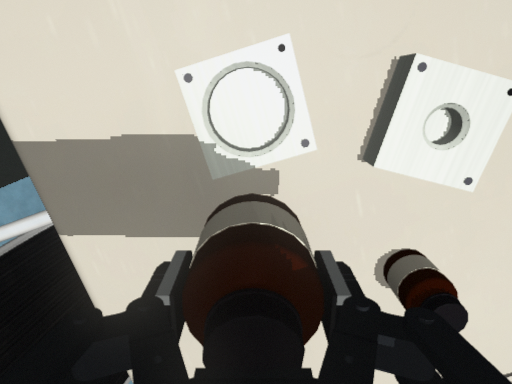

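```bash
python3 -m inch '[[[0,0,0],[2,-0.3,0],0],[[0,0,0],[3.2,0,0],0],[[0,0,0],[1,0,0],0],[[0,0,0],[0,0,2],0],[[0,0,0],[0,0,3],0],[[0,0,0],[0,0,2.5],0],[[0,0,0],[0,0,0],0],[[0,0,0],[0,0,0],0]]'
python3 - <<'E'
from h import *
c=cap("wrist","w7"); s=env.read_state(); print(s["eef_pos"],s["force"])
print(proj(c,(.4638,.004,.03)))
E
```

```text
clock: 13.02
eef_pos: [0.4628, 0.0035, 0.1541]
tool_rot: [[-0.002, 1.0, -0.002], [1.0, 0.002, 0.001], [0.001, -0.002, -1.0]]
force: [0.5, -0.1, -0.4]
width: 0.0567
[0.46372048 0.00333128 0.15529542] [ 0.37767308 -0.56698044 -0.95222799]
[254.65271722 219.52541458]
```

View pics/w7.png

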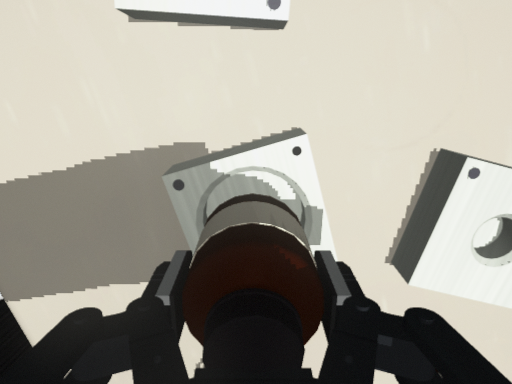

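```bash
python3 -m inch '[[[0,0,0],[0,0,2],0],[[0,0,0],[0,0,1.3],0],[[0,0,0],[0,0,0.5],0],[[0,0,0],[0,0,0.3],0],[[0,0,0],[0,0,0],0],[[0,0,0],[0,0,0],0]]'; python3 -m inch '[[[0,0,0],[0,0,0.15],0],[[0,0,0],[0,0,0.1],0],[[0,0,0],[0,0,0],0],[[0,0,0],[0,0,0],0]]'
```

```text
clock: 13.57
eef_pos: [0.464, 0.0024, 0.1146]
tool_rot: [[0.001, 1.0, 0.002], [1.0, -0.001, -0.0], [-0.0, 0.002, -1.0]]
force: [0.1, 0.6, -1.3]
width: 0.0563
clock: 13.9
eef_pos: [0.4638, 0.0022, 0.1115]
tool_rot: [[0.001, 1.0, 0.001], [1.0, -0.001, -0.0], [-0.0, 0.001, -1.0]]
force: [-1.1, -1.3, 5.6]
width: 0.0569
```

```bash
python3 -m inch '[[[0,0,0],[0,0,0],0.75],[[0,0,0],[0,0,0],1],[[0,0,0],[0,0,0],1],[[0,0,0],[0,0,0],1],[[0,0,0],[0,0,0],1],[[0,0,0],[0,0,-1],1],[[0,0,0],[0,0,-3],1],[[0,0,0],[0,0,-4],1]]'; python3 -m inch '[[[0,0,0],[0,0,-3.5],1],[[0,0,0],[2.2,3.1,0],1],[[0,0,0],[2.2,3.1,0],1],[[0,0,0],[2.2,3.1,0],1],[[0,0,0],[2.2,3.1,0],1],[[0,0,0],[0,0,0],1],[[0,0,0],[0,0,0],1]]'
python3 - <<'E'
from h import *
c=cap("wrist","w8"); s=env.read_state(); print(s["eef_pos"],s["force"])
print(findcap(c,(.591,.148),.07,40)); print(findbore(c,(.618,-.012),r=95)); print(findcap(c,(.464,.002),.096,80));print(findbore(c,(.435,.168)))
E
```

```text
clock: 14.57
eef_pos: [0.4615, 0.0025, 0.1902]
tool_rot: [[0.0, 1.0, -0.005], [1.0, -0.0, 0.002], [0.002, -0.005, -1.0]]
force: [1.0, -0.7, 0.3]
width: 0.0857
clock: 15.15
eef_pos: [0.5879, 0.0921, 0.2257]
tool_rot: [[-0.002, 1.0, -0.001], [1.0, 0.002, 0.002], [0.002, -0.001, -1.0]]
force: [-0.1, -0.4, -0.4]
width: 0.0852
[0.58718225 0.09082296 0.22584632] [ 0.06158419 -0.17837675  0.15102458]
[([259.0, 117.5], np.int32(15), np.int32(24), np.int32(70), [0.5918, 0.1528]), ([273.5, 109.5], np.int32(10), np.int32(12), np.int32(28), [0.6013, 0.158])]
None
[([82.5, 322.0], np.int32(160), np.int32(123), np.int32(11339), [0.4642, 0.0094]), ([87.5, 298.0], np.int32(46), np.int32(37), np.int32(819), [0.471, 0.0299])]
None
```

View pics/w8.png

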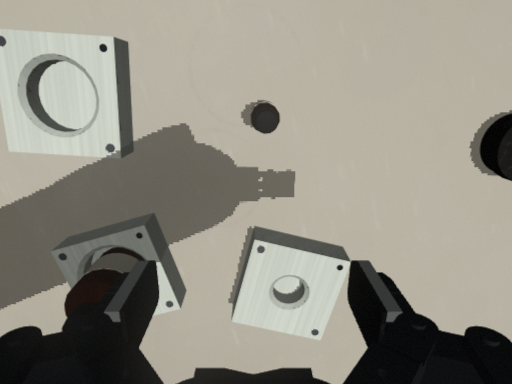

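Run:
```python
from h import *
c=cap("wrist")
print(ray(c,(265,117.5),.07),ray(c,(290,292),.03),ray(c,(58.5,95.5),.03)); print(env.read_state()["eef_pos"])
g=c["color"].min(2)
for n,(u0,u1,v0,v1) in dict(cap=(235,300,90,145),).items():
    m=g[v0:v1,u0:u1]<50
    for ce,st in blobs(m,50): print(n,ce+[u0,v0],st)
```

```text
[0.5951744  0.15136839 0.07      ] [ 0.62201986 -0.01181921  0.03      ] [0.43785008 0.16390313 0.03      ]
[0.58689222 0.0899609  0.22608744]
cap [265.51851852 115.37808642] [ 17  11  28  30 648]
```

```bash
python3 -m inch '[[[0,0,0],[2.2,0.4,0],1],[[0,0,0],[4,0.4,0],1],[[0,0,0],[0,0,3],1],[[0,0,0],[0,0,3.5],1],[[0,0,0],[0,0,0],1],[[0,0,0],[0,0,0],1]]'
python3 - <<'E'
from h import *
c=cap("wrist"); s=env.read_state(); print(s["eef_pos"],s["force"])
u,v=proj(c,(.595,.152,.07)); print(u,v)
g=c["color"].min(2); u0,v0=int(u)-45,int(v)-60
for ce,st in blobs(g[v0:v0+110,u0:u0+90]<50,50):
    x,y,w,h,a=st; uv=(u0+x+(w-1)/2,v0+y+h-1-w/2); print(uv,st,ray(c,uv,.07))
E
```

```text
clock: 15.75
eef_pos: [0.5942, 0.1505, 0.1605]
tool_rot: [[0.002, 1.0, -0.003], [1.0, -0.002, -0.002], [-0.002, -0.003, -1.0]]
force: [-0.0, -0.1, 0.8]
width: 0.0853
[0.59535046 0.15098848 0.16227475] [0.24744214 0.13699955 0.56187905]
254.50566370094157 241.42254206796258
(np.float64(256.5), np.float64(184.0)) [34  8 28 10 71] [0.59598568 0.18406826 0.07      ]
(np.float64(257.0), np.float64(238.5)) [  31   21   35   55 1505] [0.59633001 0.15372726 0.07      ]
```

```bash
python3 -m inch '[[[0,0,0],[0.15,0.1,2],1],[[0,0,0],[0,0,2.5],1],[[0,0,0],[0,0,1.7],1],[[0,0,0],[0,0,0.5],1],[[0,0,0],[0,0,0],1],[[0,0,0],[0,0,0],0],[[0,0,0],[0,0,0],0],[[0,0,0],[0,0,0],0]]' 30; python3 -m inch '[[[0,0,0],[0,0,0],0],[[0,0,0],[0,0,0],0],[[0,0,0],[0,0,0],0],[[0,0,0],[0,0,0],0],[[0,0,0],[0,0,0],0],[[0,0,0],[0,0,0],0]]'
```

```text
clock: 16.47
eef_pos: [0.5973, 0.1539, 0.0957]
tool_rot: [[0.001, 1.0, 0.002], [1.0, -0.001, 0.0], [0.0, 0.002, -1.0]]
force: [-0.0, 0.2, -0.3]
width: 0.0518
clock: 16.97
eef_pos: [0.5966, 0.1538, 0.0946]
tool_rot: [[0.001, 1.0, 0.001], [1.0, -0.001, -0.0], [-0.0, 0.001, -1.0]]
force: [-1.8, -1.8, 6.2]
width: 0.0207
```

```bash
python3 -m inch '[[[0,0,0],[0,0,-1.5],0],[[0,0,0],[0,0,-4],0],[[0,0,0],[0,0,-4],0],[[0,0,0],[0,0,-3.5],0],[[0,0,0],[-3.5,0.4,0],0],[[0,0,0],[-3.9,0.4,0],0],[[0,0,0],[-3.9,0.4,0],0],[[0,0,0],[-3.9,0.4,0],0]]'; python3 -m inch '[[[0,0,0],[-3.9,0.4,0],0],[[0,0,0],[-3.6,0.4,0],0],[[0,0,0],[0,0,0],0],[[0,0,0],[0,0,0],0],[[0,0,0],[0,0,0],0]]'
python3 - <<'E'
from h import *
c=cap("wrist","w9"); s=env.read_state(); print(s["eef_pos"],s["width"])
print(findbore(c,(.622,-.01),r=95),proj(c,(.622,-.01,.03)))
E
```

```text
clock: 17.63
eef_pos: [0.6123, 0.0003, 0.2254]
tool_rot: [[-0.0, 1.0, 0.001], [1.0, 0.0, -0.0], [-0.0, 0.001, -1.0]]
force: [1.4, 0.0, 0.7]
width: 0.0204
clock: 18.05
eef_pos: [0.6202, -0.0727, 0.2246]
tool_rot: [[0.001, 1.0, 0.0], [1.0, -0.001, 0.001], [0.001, 0.0, -1.0]]
force: [-0.5, 1.6, 0.0]
width: 0.0208
[ 0.62020809 -0.07176032  0.22457356] 0.020945133817663834
(array([254.3, 109. ]), np.float64(19.9), array([ 0.6216, -0.0094])) [254.89764414 109.84454755]
```

View pics/w9.png

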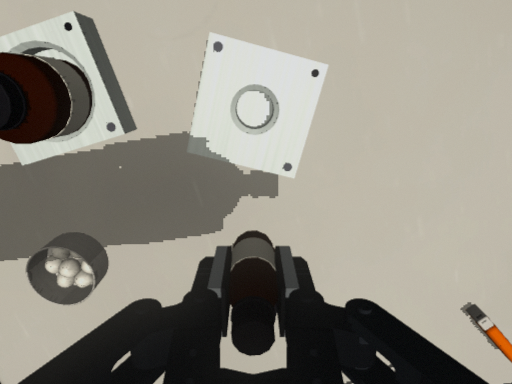

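```bash
python3 -m inch '[[[0,0,0],[2.1,0.1,0],0],[[0,0,0],[3.2,0,0],0],[[0,0,0],[1,0,0],0],[[0,0,0],[0,0,2],0],[[0,0,0],[0,0,3],0],[[0,0,0],[0,0,2.5],0],[[0,0,0],[0,0,0],0],[[0,0,0],[0,0,0],0]]'
python3 - <<'E'
from h import *
c=cap("wrist","w10"); s=env.read_state(); print(s["eef_pos"],s["force"])
print(proj(c,(.6216,-.0094,.03)))
E
```

```text
clock: 18.77
eef_pos: [0.6205, -0.0087, 0.1486]
tool_rot: [[-0.002, 1.0, -0.002], [1.0, 0.002, 0.001], [0.001, -0.002, -1.0]]
force: [0.3, 0.3, -0.3]
width: 0.0207
[ 0.62151236 -0.00888773  0.1500976 ] [ 0.09168283  0.39571055 -0.63572384]
[254.75815276 224.63814955]
```

View pics/w10.png

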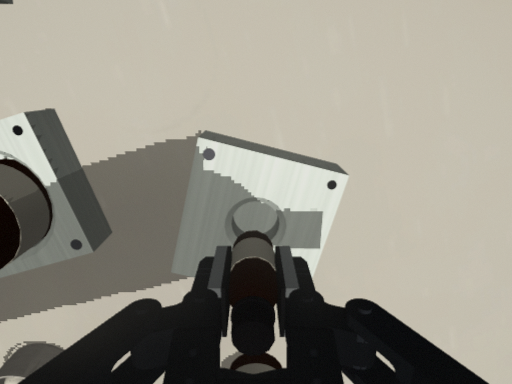

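```bash
python3 -m inch '[[[0,0,0],[0,0,2],0],[[0,0,0],[0,0,1.3],0],[[0,0,0],[0,0,0.5],0],[[0,0,0],[0,0,0.3],0],[[0,0,0],[0,0,0],0],[[0,0,0],[0,0,0],0]]'; python3 -m inch '[[[0,0,0],[0,0,0.2],0],[[0,0,0],[0,0,0.1],0],[[0,0,0],[0,0,0],0],[[0,0,0],[0,0,0],0]]'
```

```text
clock: 19.32
eef_pos: [0.6217, -0.0102, 0.1087]
tool_rot: [[0.001, 1.0, 0.001], [1.0, -0.001, 0.0], [0.0, 0.001, -1.0]]
force: [0.3, -0.5, -0.2]
width: 0.0205
clock: 19.65
eef_pos: [0.6213, -0.0104, 0.1051]
tool_rot: [[0.001, 1.0, 0.0], [1.0, -0.001, -0.0], [-0.0, 0.0, -1.0]]
force: [-0.5, -0.0, -0.5]
width: 0.0208
```

Half a millimetre more, then release and go look at the last bottle (46 mm, near (0.617, -0.156)).

```bash
python3 -m inch '[[[0,0,0],[0,0,0.1],0],[[0,0,0],[0,0,0],0],[[0,0,0],[0,0,0],0]]'; python3 -m inch '[[[0,0,0],[0,0,0],0.4],[[0,0,0],[0,0,0],0.6],[[0,0,0],[0,0,0],0.6],[[0,0,0],[0,0,0],0.6],[[0,0,0],[0,0,-1],0.6],[[0,0,0],[0,0,-3],0.6],[[0,0,0],[0,0,-4],1],[[0,0,0],[0,0,-4],1]]'; python3 -m inch '[[[0,0,0],[-4,0,0],1],[[0,0,0],[-4,0,0],1],[[0,0,0],[-4,0,0],1],[[0,0,0],[-4,0,0],1],[[0,0,0],[-4,0,0],1],[[0,0,0],[0,0,0],1],[[0,0,0],[0,0,0],1],[[0,0,0],[0,0,0],1]]'
python3 - <<'E'
from h import *
c=cap("wrist","w11"); s=env.read_state(); print(s["eef_pos"],s["force"])
u,v=proj(c,(.617,-.156,.08)); print(u,v)
g=c["color"].min(2); u0,v0=int(u)-50,int(v)-50
for ce,st in blobs(g[v0:v0+100,u0:u0+100]<50,50):
    x,y,w,h,a=st; uv=(u0+x+(w-1)/2,v0+y+(h-1)/2); print(uv,st,ray(c,uv,.08))
print(findcap(c,(.617,-.156),.08,50)); print(findbore(c,(.622,-.01)))
E
```

```text
clock: 19.9
eef_pos: [0.6215, -0.0103, 0.1046]
tool_rot: [[0.001, 1.0, 0.001], [1.0, -0.001, -0.0], [-0.0, 0.001, -1.0]]
force: [-2.4, -1.3, 5.7]
width: 0.0209
clock: 20.57
eef_pos: [0.6206, -0.0102, 0.2253]
tool_rot: [[0.0, 1.0, -0.002], [1.0, -0.0, 0.001], [0.001, -0.002, -1.0]]
force: [1.6, -0.5, 0.3]
width: 0.0734
clock: 21.23
eef_pos: [0.6212, -0.2097, 0.2244]
tool_rot: [[0.001, 1.0, 0.0], [1.0, -0.001, 0.001], [0.001, 0.0, -1.0]]
force: [-0.2, 1.2, 0.1]
width: 0.0852
[ 0.62141288 -0.20867147  0.22444956] [ 0.60475474  0.42890145 -0.14971964]
245.92871540596664 130.0978045445917
(np.float64(255.0), np.float64(125.0)) [  29   13   63   65 3121] [ 0.62279046 -0.15279165  0.08      ]
[([254.0, 129.0], np.int32(53), np.int32(55), np.int32(2169), [0.6222, -0.1553]), ([254.5, 125.0], np.int32(64), np.int32(65), np.int32(909), [0.6225, -0.1528])]Traceback (most recent call last):
  File "<stdin>", line 7, in <module>
  File "h.py", line 34, in findbore
    hs=[k for k,h in zip(cs,hi[0]) if h[3]>=0 and len(k)>20]
                            ~~^^^
TypeError: 'NoneType' object is not subscriptable
```

View pics/w11.png

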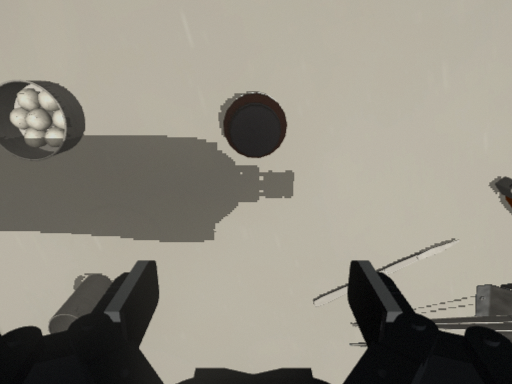

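```bash
python3 -m inch '[[[0,0,0],[2.5,0.1,0],1],[[0,0,0],[2.9,0,0],1],[[0,0,0],[0,0,2],1],[[0,0,0],[0,0,3],1],[[0,0,0],[0,0,0],1],[[0,0,0],[0,0,0],1]]'
python3 - <<'E'
from h import *
c=cap("wrist"); s=env.read_state(); print(s["eef_pos"],s["force"])
b=findcap(c,(.6226,-.154),.08,70); print(b)
(u,v),w,h=b[0][:3]; print(ray(c,(u,v+h/2-w/2),.08))
E
```

```text
clock: 21.78
eef_pos: [0.6214, -0.1548, 0.1732]
tool_rot: [[-0.001, 1.0, -0.003], [1.0, 0.001, 0.001], [0.001, -0.003, -1.0]]
force: [-0.0, -0.1, 1.4]
width: 0.0856
[ 0.62232885 -0.15528047  0.17471456] [0.63082334 0.58200445 0.71247857]
[([257.0, 239.0], np.int32(65), np.int32(63), np.int32(3095), [0.6236, -0.1529]), ([255.0, 213.5], np.int32(73), np.int32(58), np.int32(1383), [0.6224, -0.138])]
[ 0.62358974 -0.15227454  0.08      ]
```

```bash
python3 -m inch '[[[0,0,0],[0.2,0.1,2],1],[[0,0,0],[0,0,3],1],[[0,0,0],[0,0,2],1],[[0,0,0],[0,0,0.7],1],[[0,0,0],[0,0,0],1],[[0,0,0],[0,0,0],0],[[0,0,0],[0,0,0],0],[[0,0,0],[0,0,0],0]]' 45; python3 -m inch '[[[0,0,0],[0,0,0],0],[[0,0,0],[0,0,0],0],[[0,0,0],[0,0,0],0],[[0,0,0],[0,0,0],0]]'
```

```text
clock: 22.5
eef_pos: [0.6242, -0.1545, 0.0989]
tool_rot: [[0.001, 1.0, 0.003], [1.0, -0.001, -0.001], [-0.001, 0.003, -1.0]]
force: [0.2, -1.2, 0.5]
width: 0.0516
clock: 22.83
eef_pos: [0.6241, -0.1545, 0.099]
tool_rot: [[0.001, 1.0, 0.002], [1.0, -0.001, -0.001], [-0.001, 0.002, -1.0]]
force: [-2.2, 0.1, 6.9]
width: 0.0448
```

```bash
python3 -m inch '[[[0,0,0],[0,0,-2],0],[[0,0,0],[0,0,-4],0],[[0,0,0],[0,0,-4],0],[[0,0,0],[0,0,-4],0],[[0,0,0],[1.6,-1.2,0],0],[[0,0,0],[3.2,-2.4,0],0],[[0,0,0],[3.2,-2.4,0],0],[[0,0,0],[3.2,-2.4,0],0]]'; python3 -m inch '[[[0,0,0],[3.2,-2.4,0],0],[[0,0,0],[3.2,-2.4,0],0],[[0,0,0],[3.2,-2.4,0],0],[[0,0,0],[3.2,-2.4,0],0],[[0,0,0],[1.6,-0.8,0],0],[[0,0,0],[0,0,0],0],[[0,0,0],[0,0,0],0],[[0,0,0],[0,0,0],0]]'
python3 - <<'E'
from h import *
c=cap("wrist","w12"); s=env.read_state(); print(s["eef_pos"],s["width"])
print(findbore(c,(.438,.165),r=95),proj(c,(.438,.165,.03)))
E
```

```text
clock: 23.5
eef_pos: [0.5382, -0.0411, 0.2375]
tool_rot: [[0.001, 1.0, 0.001], [1.0, -0.001, -0.0], [-0.0, 0.001, -1.0]]
force: [0.5, 1.3, 0.2]
width: 0.0446
clock: 24.17
eef_pos: [0.4358, 0.1012, 0.2374]
tool_rot: [[0.001, 1.0, 0.001], [1.0, -0.001, -0.001], [-0.001, 0.001, -1.0]]
force: [-0.6, -0.6, -1.8]
width: 0.0449
[0.43591684 0.10087981 0.23719794] 0.04442144606046941
(array([255.7, 105.5]), np.float64(31.5), array([0.4385, 0.1661])) [255.05316249 106.9016857 ]
```

View pics/w12.png

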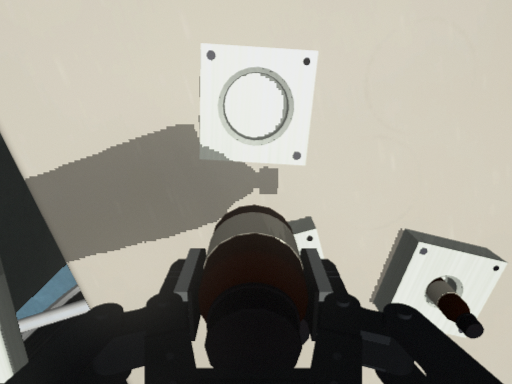

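```bash
python3 -m inch '[[[0,0,0],[2,0.3,0],0],[[0,0,0],[3.4,0,0],0],[[0,0,0],[1,0,0],0],[[0,0,0],[0,0,2],0],[[0,0,0],[0,0,3],0],[[0,0,0],[0,0,2.8],0],[[0,0,0],[0,0,0],0],[[0,0,0],[0,0,0],0]]'
python3 - <<'E'
from h import *
c=cap("wrist","w13"); s=env.read_state(); print(s["eef_pos"],s["force"])
print(proj(c,(.4385,.166,.03)))
E
```

```text
clock: 24.88
eef_pos: [0.4381, 0.1651, 0.1583]
tool_rot: [[0.002, 1.0, -0.004], [1.0, -0.002, 0.001], [0.001, -0.004, -1.0]]
force: [-0.4, 0.5, -1.4]
width: 0.0445
[0.43896529 0.16557925 0.15963471] [ 0.97296752  0.23361725 -0.79168516]
[253.90246191 216.23126176]
```

View pics/w13.png

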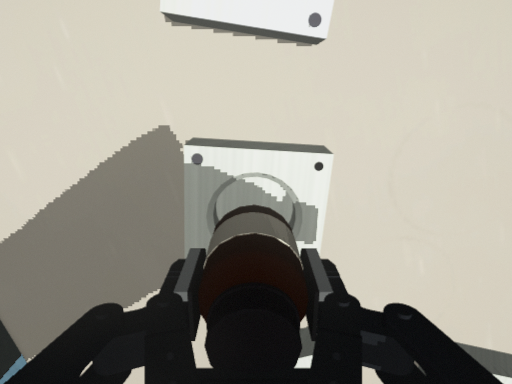

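```bash
python3 -m inch '[[[0,0,0],[0,0,2],0],[[0,0,0],[0,0,1.9],0],[[0,0,0],[0,0,0.5],0],[[0,0,0],[0,0,0.3],0],[[0,0,0],[0,0,0],0],[[0,0,0],[0,0,0],0]]'; python3 -m inch '[[[0,0,0],[0,0,0.2],0],[[0,0,0],[0,0,0.1],0],[[0,0,0],[0,0,0],0],[[0,0,0],[0,0,0],0]]'
```

```text
clock: 25.43
eef_pos: [0.4392, 0.1661, 0.1133]
tool_rot: [[0.001, 1.0, 0.002], [1.0, -0.001, 0.0], [0.0, 0.002, -1.0]]
force: [-0.1, 0.5, -1.5]
width: 0.0448
clock: 25.77
eef_pos: [0.4385, 0.1658, 0.1091]
tool_rot: [[0.001, 1.0, 0.0], [1.0, -0.001, 0.0], [0.0, 0.0, -1.0]]
force: [-0.0, -0.0, -1.8]
width: 0.0446
```

```bash
python3 -m inch '[[[0,0,0],[0,0,0.1],0],[[0,0,0],[0,0,0],0],[[0,0,0],[0,0,0],0]]'
```

```text
clock: 26.02
eef_pos: [0.4386, 0.166, 0.1089]
tool_rot: [[0.001, 1.0, 0.0], [1.0, -0.001, -0.001], [-0.001, 0.0, -1.0]]
force: [-5.2, -3.1, 15.1]
width: 0.0447
```

Seated (contact force up). Release, lift clear, and check from the side and top.

```bash
python3 -m inch '[[[0,0,0],[0,0,-0.05],0],[[0,0,0],[0,0,0],0.7],[[0,0,0],[0,0,0],0.9],[[0,0,0],[0,0,0],0.9],[[0,0,0],[0,0,0],0.9],[[0,0,0],[0,0,-1],0.9],[[0,0,0],[0,0,-3],0.9],[[0,0,0],[0,0,-4],1]]'; python3 -m inch '[[[0,0,0],[0,0,-4],1],[[0,0,0],[-3,2,-2],1],[[0,0,0],[-4,1,0],1],[[0,0,0],[-4,1,0],1],[[0,0,0],[-4,1,0],1],[[0,0,0],[-4,1,0],1],[[0,0,0],[-4,1,0],1],[[0,0,0],[-4,1,0],1]]';python3 -m inch '[[[0,0,0],[-4,1,0],1],[[0,0,0],[-4,1,0],1],[[0,0,0],[-4,1,0],1],[[0,0,0],[-4,1,0],1],[[0,0,0],[0,0,0],1],[[0,0,0],[0,0,0],1]]'
python3 - <<'E'
from h import *
a=cap("scene")["color"]; t=cap("top")["color"]; s=env.read_state(); print(s["eef_pos"],s["force"],s["clock"])
up=lambda x,f:cv2.resize(x,None,fx=f,fy=f,interpolation=cv2.INTER_CUBIC)
A=up(a[140:310,110:380],2.0); B=up(t[130:250,120:390],2.0)
cv2.imwrite("pics/final.png",cv2.cvtColor(np.vstack([A,B]),cv2.COLOR_RGB2BGR))
E
```

```text
clock: 26.68
eef_pos: [0.4367, 0.1655, 0.1878]
tool_rot: [[-0.0, 1.0, -0.005], [1.0, 0.0, 0.0], [0.0, -0.005, -1.0]]
force: [1.8, -0.0, 0.6]
width: 0.085
clock: 27.35
eef_pos: [0.5183, -0.1062, 0.2494]
tool_rot: [[0.0, 1.0, 0.001], [1.0, -0.0, -0.0], [-0.0, 0.001, -1.0]]
force: [1.5, 0.4, -0.1]
width: 0.0852
clock: 27.85
eef_pos: [0.5577, -0.2672, 0.2483]
tool_rot: [[0.005, 1.0, -0.0], [1.0, -0.005, 0.001], [0.001, -0.0, -1.0]]
force: [-0.6, 1.3, 0.1]
width: 0.0854
[ 0.5582035  -0.26340015  0.24880126] [ 0.38509869  0.32933156 -0.61956764] 27.95
```

Run:
```python
from h import *
c=cap("top"); g=c["color"].min(2)
for n,p,h in (("22",(.6216,-.0098),.08),("34",(.440,.3225),.085),("46",(.4387,.1665),.09),("58",(.4638,.003),.096)):
    pt=proj(c,(*p,h)); pb=proj(c,(*p,.03)); u,v=pt.astype(int); 
    for ce,st in blobs(g[v-14:v+15,u-14:u+15]<50,15): print(n,"top",np.round(pt,1),"base",np.round(pb,1),"blob c",np.round(ce+[u-14,v-14],1),"bbox",st[:5]+[u-14,v-14,0,0,0])
old=cv2.cvtColor(cv2.imread("pics/top0.png"),cv2.COLOR_BGR2RGB)
d=np.abs(c["color"].astype(int)-old).max(2)
print("tin diff",d[205:236,300:328].max(),"cup diff",d[200:228,360:388].max())
c=cap("scene"); g=c["color"].min(2)
for n,p,h in (("22",(.6216,-.0098),.08),("34",(.440,.3225),.085),("46",(.4387,.1665),.09),("58",(.4638,.003),.096)):
    pt=proj(c,(*p,h)); pb=proj(c,(*p,.03)); u,v=((pt+pb)/2).astype(int); r=28
    for ce,st in blobs(g[v-r:v+r,u-r:u+r]<50,40): print("scene",n,"top",np.round(pt,1),"base",np.round(pb,1),"blob c",np.round(ce+[u-r,v-r],1),"bbox",st+[u-r,v-r,0,0,0])
```

```text
22 top [261.1 156.2] base [261.1 160.8] blob c [262.4 160. ] bbox [259 156   7  10  47]
34 top [141.  222.5] base [145.6 225.3] blob c [145.6 224.6] bbox [140 219  13  12 118]
46 top [197.7 221.5] base [200.4 224.6] blob c [200.7 224. ] bbox [193 216  16  17 208]
58 top [257.6 210.8] base [257.8 214.6] blob c [259.1 213.9] bbox [250 204  19  21 323]
tin diff 20 cup diff 117
```

```bash
python3 -m inch '[[[0,0,0],[-3,-2.8,0],1],[[0,0,0],[-3,-2.8,0],1],[[0,0,0],[-3,-2.8,0],1],[[0,0,0],[-3,-2.8,0],1],[[0,0,0],[-3,-2.8,0],1],[[0,0,0],[-3,-2.8,0],1],[[0,0,0],[-3,-2.8,0],1],[[0,0,0],[-3,-2.8,0],1]]'; python3 -m inch '[[[0,0,0],[-3,-2.8,0],1],[[0,0,0],[-3,-2.8,0],1],[[0,0,0],[-3,-2.8,0],1],[[0,0,0],[-3,-2.8,0],1],[[0,0,0],[0,0,0],1],[[0,0,0],[0,0,0],1]]'
python3 - <<'E'
from h import *
old={n:cv2.cvtColor(cv2.imread(f"pics/{n}0.png"),cv2.COLOR_BGR2RGB) for n in ("top","scene")}
c=cap("top"); d=np.abs(c["color"].astype(int)-old["top"]).max(2)
print("tin",d[205:236,300:328].max(),"cup",d[200:228,360:388].max())
for ce,st in blobs((d>40)&(np.arange(384)[:,None]<260),15): print("changed",np.round(ce),st)
c=cap("scene"); d=np.abs(c["color"].astype(int)-old["scene"]).max(2)
print("tin",d[195:220,303:333].max(),"cup",d[168:200,350:370].max())
g=c["color"].max(2)
for n,p,h in (("22",(.6216,-.0098),.08),("34",(.440,.3225),.085),("46",(.4387,.1665),.09),("58",(.4638,.003),.096)):
    pt=proj(c,(*p,h)); pb=proj(c,(*p,.03)); u,v=((pt+pb)/2).astype(int); r=30
    for ce,st in blobs(g[v-r:v+r,u-r:u+r]<70,30): print("scene",n,"top",np.round(pt,1),"base",np.round(pb,1),"blob",np.round(ce+[u-r,v-r],1),"bbox",st+[u-r,v-r,0,0,0])
E
```

```text
clock: 28.72
eef_pos: [0.3332, -0.5041, 0.2493]
tool_rot: [[-0.001, 1.0, 0.0], [1.0, 0.001, -0.001], [-0.001, 0.0, -1.0]]
force: [0.6, -0.9, 0.5]
width: 0.0855
clock: 29.22
eef_pos: [0.2198, -0.6249, 0.2483]
tool_rot: [[0.004, 1.0, -0.001], [1.0, -0.004, 0.0], [0.0, -0.001, -1.0]]
force: [0.0, 0.8, -0.2]
width: 0.0855
tin 3 cup 3
changed [312. 161.] [303 150  18  22 307]
changed [262. 160.] [259 154   8  13  77]
changed [365. 167.] [357 159  16  18 194]
changed [148. 172.] [136 160  25  26 485]
changed [206. 172.] [202 165  10  15 100]
changed [259. 215.] [249 203  21  24 411]
changed [201. 225.] [193 216  18  19 268]
changed [146. 225.] [139 219  15  14 165]
tin 8 cup 9
```

Run:
```python
from h import *
old=cv2.cvtColor(cv2.imread("pics/scene0.png"),cv2.COLOR_BGR2RGB)
c=cap("scene"); d=np.abs(c["color"].astype(int)-old).max(2); 
for ce,st in blobs((d>45)&(np.arange(512)[None]<345),20): print(np.round(ce),st)
for n,p,h in (("22",(.6216,-.0098),.08),("34",(.440,.3225),.085),("46",(.4387,.1665),.09),("58",(.4638,.003),.096)): print(n,"exp top",np.round(proj(c,(*p,h))),"base",np.round(proj(c,(*p,.03))))
s=env.read_state(); print(s["clock"],s["force"])
```

```text
[323. 170.] [317 156  13  27 287]
[279. 179.] [271 162  17  33 458]
[238. 185.] [234 177   9  17 122]
[269. 206.] [257 193  24  25 472]
[190. 214.] [185 200  11  28 228]
[126. 234.] [112 212  31  43 966]
[217. 231.] [207 219  21  24 424]
[268. 223.] [257 219  23   9 139]
[153. 256.] [145 244  18  23 329]
[218. 249.] [208 245  20   8 104]
[154. 272.] [147 270  15   6  58]
22 exp top [237. 178.] base [237. 194.]
34 exp top [151. 247.] base [153. 268.]
46 exp top [216. 222.] base [217. 245.]
58 exp top [268. 196.] base [268. 219.]
29.3667 [0.02324155 0.5755318  0.43519399]
```

Blobs span exactly from the expected cap tops to the bore level, so all four bottles are upright and seated.

```bash
python3 -c "
from rig import env
print(env.hand_in())"
```

```text
the job is handed in; nothing more can be done
None
```

All four bottles are standing in the blocks that fit them. I handed the job in at about 29.4 s on the robot's clock, with the gripper open and clear of everything.

**Seating:** each bottle was lowered to within about 0.2 mm of 10 mm above its pick-up height, which is the bore floor. I felt floor contact for the 58, 22 and 46 mm bottles (rises of roughly 6 to 17 N). For the 34 mm bottle the last reading before letting go was only 1.4 N, so its seating rests mainly on the height.

**Final check:** in the top and scene images each cap is about where an upright, seated bottle should put it. In the top view, with the arm clear, only the bottles' old and new spots had changed. The tin and cup matched the first image.

**Checks that failed or disagreed:**
- The combined final picture could not be viewed because the 16-picture limit was reached, so the last check is by numbers only.
- One dark-blob search in the scene view found nothing. Comparing the image with the first one replaced it.
- The first cup comparison showed a large difference (117). It dropped to 3 once the arm moved away, so that was most likely the arm or its shadow.

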